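Close the saw's terminal box under the fence

ROBOT

A 6-joint arm with a two-finger parallel gripper is mounted at the origin on the work surface. World frame = base frame: x ahead of the robot, y to its left, z up, the work surface at z = 0. Lengths are in m, angles in degrees, forces in N, time in s.
With the tool pointing down it reaches from about 0.25 to 0.775 m from the base axis. Payload 8.9 kg.
Tool frame: the origin (TCP) lies midway between the tips of the shut fingers; the grasp point (between the pads) lies 19 mm behind it; z points along the fingers, y is the line along which they close (so a half turn about z gives the same grasp; the last joint's range is limited). The gripper opens to 85 mm and grips with 20 to 120 N. Pads are 22 mm wide; open, the fingers measure 114 mm over their backs; the gripper's body (76 mm by 85 mm) begins 54 mm behind the grasp point. The pads swing forward as they close: fully open they stand 13 mm farther back than shut.
Start: joints at [-83.956, 16.656, -8.789, 64.555, 0, 82.019], TCP at [0.127, -0.509, 0.231] pointing down, gripper open.
Joint ranges: [-144.48, 144.48], [-52.06, 99.96], [-74.48, 78.29], [-112.23, 115.85], [-86.99, 84.42], [-180, 180]. Speed limits (degrees/s): [127.2, 127.2, 159.86, 180, 180, 180].

INTERFACE

Orientations are given as [roll, pitch, yaw] about the fixed x, y, z axes, in that order (R = Rz(yaw) Ry(pitch) Rx(roll)).
In Python, from plant import arm, camera gives the robot as it stands. The module is installed in compiled form; this text tells all that it offers.
- The arm moves only by the tool apply_moves, never from a script. Its argument "deltas" is a list of rows, each an object with "hand": the closure, from -1 (fully open) to 1 (shut); "linear": the shift along the world's x, y, z in mm, a list of three; "rotation": the turn, a rotation vector about the world's x, y, z in degrees, a list of three. A call has 1 to 20 rows; each row shifts and turns the commanded pose from where the row before left it; what a row does not reach is not made up. A row lasts 1/12 s, in which the tool goes at most 41.7 mm and 7.16 degrees, less where a joint would pass 70% of its speed; a pose out of reach is approached as far as the arm can. A call is refused whole if a number of a shift passes 41.7 or a number of a turn 7.16, either way. A call with a gripper value outside its range is refused whole. The fingers move at their own pace and stop on an object; "force" is the grip in N (left out, the last holds). Time passes only in rows, so rows that do not move let the fingers close. It gives the time, the measured TCP pose, the force, the opening and the grip force at its end, in the units of the state.
- arm.observe(): the state, without advancing time (a new reading comes with each control period).
- camera(name): name is "scene" or "top" or "wrist"; returns a dict with "color" (400x640x3 uint8, blue, green, red), "intrinsics" (3x3 intrinsics, pixels), "k1" (the pictures are not rectified: a ray, as slopes to the right and down, at radius r is drawn at 1 + k1 r^2 times it, then the intrinsics apply), "eye" and "attitude" of the camera in the world; the wrist camera has in their place "tool_from_camera" (4x4, takes a point from camera to tool coordinates, whose origin is the TCP and whose axes are the flange's). Camera axes: x right, y down, z forward; pixel columns grow to the right and rows downward; lengths in m; the calibration is good to about 2 mm. A picture is of the moment at which its call begins: read the wrist's pose just before it. There is no depth.
- arm.sign_off(): hands the job in; it is judged then, once.
The state is a dict: "time_s": time; "qpos": joint angles; "qvel": joint speeds; "effort": joint torques, N m; "eef_pos": TCP position; "orientation": TCP orientation; "ft_force": force on the tool from outside, world axes, zero at the start; "ft_torque": the same for the moment, N m; "finger_gap": opening from 0.0 (shut) to 1.0 (fully open); "finger_force": force on a finger pad.
Only numpy, scipy, OpenCV 4.12 (cv2) and the standard library are available. Lean on these libraries where they do the work, as an engineer would, in place of code of your own. Each camera call takes 0.05 s, during which the arm holds its last target. There are 200 camera calls.

TASK

Take the loose cover plate out of the plywood cubby and put it back on the open terminal box under the saw fence: the large hole goes over the thick pin and the small hole over the thin pin, with the plate seated fully down and flat on the box's rim, then let go of it. Leave the glue bottle, screw jar, tin and wood offcut where they stand.

Things in the scene. Friction and masses are not known exactly. Their poses are not given: they have to be found in the camera images.
- cover: Loose cover plate, white painted metal, 200 (x) x 80 (y) x 6 mm, 0.18 to 0.35 kg, with a grip rib on top and two holes. Origin: centre of its underside, z up. It starts flat on the bench, rib up, large-hole half inside the cubby, small-hole half (94 to 106 mm) sticking out. Once seated the small-hole half is under the fence, so it must be laid on free bench and taken again by the large-hole half.
- rib (a point): Centre of the cover's grip rib, 15 mm above the underside. The rib runs along the cover's x, 140 mm long (x -70 to +70), 16 mm wide, from 6 to 24 mm above the underside. Pinch it from above anywhere along its length; a grip of 60 N near an end keeps the plate level.
- hole_big (a point): Centre of the cover's large hole (17.5 mm in diameter, through), at the underside, at cover x = -85 mm.
- hole_small (a point): Centre of the cover's small hole (11.5 mm in diameter, through), at the underside, at cover x = +85 mm.
- terminal_box: Fixed grey open-topped box, 200 (x) x 80 (y) x 40 mm high, origin at the centre of its foot on the bench. The cover rests on its rim (z = 40), axes along the box's, origin 40 mm above the box's. Two upright pins with bevelled tips rise to z = 48.5 mm on its centre line. A saw fence fixed to it spans its +x half. Its -x end faces the robot within 0.3 rad.
- pin_big (a point): On the axis of the thick pin (14 mm in diameter) at the height of the rim; box x = -85 mm, the end clear of the fence.
- pin_small (a point): On the axis of the thin pin (8 mm in diameter) at the height of the rim; box x = +85 mm, under the fence.
- fence (a point): Aluminium fence beam: middle of its underside, 92 mm above the bench. In box axes the beam covers x 20 to 105, y -125 to 125, z 92 to 142 mm, on two legs at |y| 80 to 100 mm (x 20 to 105). The cover goes in level from the box's -x side, between pin tips and beam, then down.
- cubby: Fixed plywood cubby; origin on the bench at the middle of its mouth. It extends over x 0 to 150, y -67 to 67 mm, 150 mm high. The lower hole, where the cover lies on the bench, is 110 mm wide and 70 mm high, open at the mouth (-x), which faces the robot within 0.3 rad.
- glue_bottle: Loose plastic glue bottle standing, 60 mm in diameter, 180 mm high, origin at the centre of its foot. Leave alone.
- screw_jar: Loose grey plastic jar with a black lid, 70 mm in diameter, 100 mm high, origin at the centre of its foot. Leave alone.
- tin: Loose low dark tin, 68 mm in diameter, 45 mm high, origin at the centre of its foot, beside the cubby's mouth. Leave alone.
- offcut: Loose wood offcut, 120 (x) x 45 (y) x 40 mm high, origin at the centre of its underside, beside the terminal box. Leave alone.
Not all that is in view belongs to the job. Of the things shaped like the cover, the white one is meant.

How it is judged:
By the outcome, as a careful person would: the job done as asked, in the order asked, and still so for the second after the job is handed in, with the robot touching nothing.
It also fails if it takes over 72 s, if anything falls off the work surface, if the arm or the gripper's body presses on something with over 40 N, if the wrist force passes 120 N, or if a joint passes its speed limit or range.

## Working session

There is one attempt and no reset: what is moved stays moved. The work goes in short steps, Python scripts to look and compute and a tool call to move; the robot and the scene stay as the last step left them, time stands still between calls to the robot, and variables do not carry over. Pictures are saved under pics/ and viewed, at most 13 in all, crops included, and the job is handed in when it is done.

Besides the shell and the picture viewer there is one more tool, called after "Call:" by a JSON object that holds its "fn" and its "kwargs", one argument or row to a line. apply_moves: Moves the arm, as the interface text tells. Its arguments: {"type":"object","properties":{"deltas":{"type":"array","items":{"type":"object","properties":{"hand":{"type":"number"},"linear":{"type":"array","items":{"type":"number"}},"rotation":{"type":"array","items":{"type":"number"}}}}},"force":{"type":"number"}},"required":["deltas"]}

```bash
mkdir -p pics; cat > h.py <<'E'
import numpy as np, cv2
from scipy.spatial.transform import Rotation as R
from plant import arm, camera
def cam(name):
    s=arm.observe(); c=camera(name); K=np.array(c["intrinsics"])
    if name=="wrist":
        T=np.array(c["tool_from_camera"]); Rt=R.from_euler('xyz',s["orientation"],degrees=True).as_matrix()
        A=Rt@T[:3,:3]; e=Rt@T[:3,3]+np.array(s["eef_pos"])
    else:
        e=np.array(c["eye"]); a=np.array(c["attitude"])
        A=a if a.shape==(3,3) else R.from_euler('xyz',a,degrees=True).as_matrix()
    return dict(img=c["color"],K=K,k1=c["k1"],e=e,A=A)
def ray(c,uv):
    uv=np.atleast_2d(np.array(uv,float)); K=c["K"]
    p=cv2.undistortPoints(uv.reshape(-1,1,2),K,np.array([c["k1"],0,0,0.])).reshape(-1,2)
    return np.c_[p,np.ones(len(p))]@c["A"].T
def onz(c,uv,z):
    d=ray(c,uv); return c["e"]+d*((z-c["e"][2])/d[:,2])[:,None]
def proj(c,P):
    q=(np.atleast_2d(P)-c["e"])@c["A"]; s=q[:,:2]/q[:,2:]; s=s*(1+c["k1"]*(s**2).sum(1))[:,None]
    return s@c["K"][:2,:2].T+c["K"][:2,2]
E
python3 - <<'E'
from h import *
print(arm.observe())
for n in("scene","top","wrist"):
    r=camera(n); print(n,{k:np.array(v).round(4).tolist() for k,v in r.items() if k!="color"})
    cv2.imwrite(f"pics/{n}0.png",r["color"])
E
```

```text
{'time_s': 0.0, 'qpos': array([-8.39579445e+01,  1.66885522e+01, -8.83208016e+00,  6.45550397e+01,
        5.19284293e-04,  8.20177100e+01]), 'qvel': array([ 0.03890602, -0.06436811,  0.03883742, -0.05059688,  0.01588028,
        0.02071972]), 'effort': array([-1.74671645e-04, -5.37141967e+01,  3.31370330e+01,  1.61605520e-02,
       -1.90400306e-04,  1.57495787e-06]), 'eef_pos': array([ 0.12717546, -0.50890042,  0.23072914]), 'orientation': array([-1.79925133e+02, -1.10226111e-02,  1.40243379e+01]), 'ft_force': array([-0.75984551,  0.57170094,  0.14353801]), 'ft_torque': array([0.01114776, 0.00902773, 0.03210065]), 'finger_force': 0.0, 'finger_gap': 0.998001151078539}
scene {'intrinsics': [[366.9614, 0.0, 317.7932], [0.0, 366.9614, 200.2759], [0.0, 0.0, 1.0]], 'k1': -0.038, 'eye': [0.8498, -0.5079, 0.9679], 'attitude': [-144.5176, -0.1208, 29.8492]}
top {'intrinsics': [[509.0185, 0.0, 322.2091], [0.0, 509.0185, 196.6815], [0.0, 0.0, 1.0]], 'k1': -0.0352, 'eye': [0.3818, 0.0344, 1.8925], 'attitude': [-175.115, -0.0064, -91.1118]}
wrist {'intrinsics': [[330.7322, 0.0, 317.4494], [0.0, 330.7322, 199.2518], [0.0, 0.0, 1.0]], 'k1': 0.0065, 'tool_from_camera': [[-0.0005, -0.9651, -0.2619, 0.0677], [1.0, -0.0006, 0.0003, 0.0001], [-0.0004, -0.2619, 0.9651, -0.1423], [0.0, 0.0, 0.0, 1.0]]}
```

View pics/top0.png

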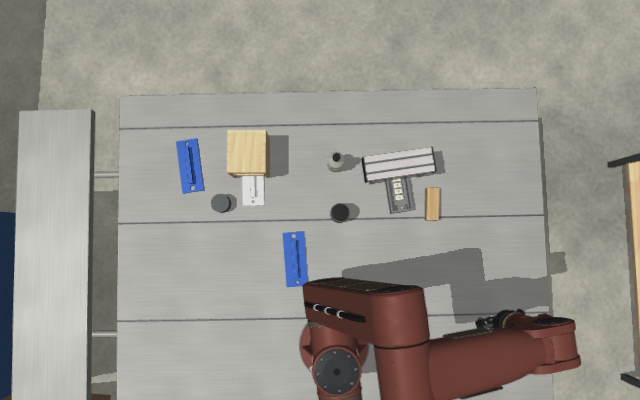

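View pics/scene0.png

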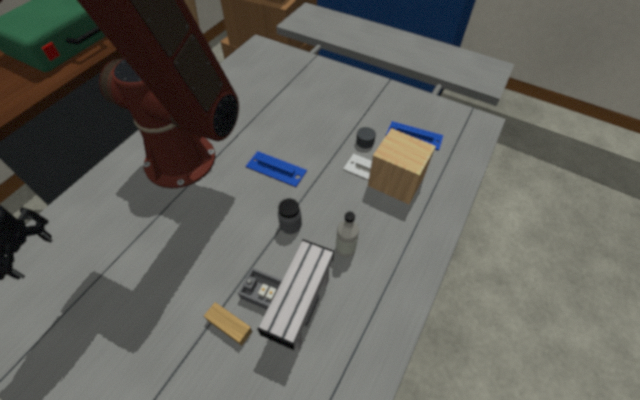

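The top view shows the cover (white) at about (253,190) coming out of the cubby (247,150), with the tin at (221,203) and the jar at (340,212). The box is at (400,192) with the fence at (398,163) and the offcut at (433,203). Blue plates are decoys. The scene view agrees.

```bash
python3 - <<'E'
from h import *
c=cam("top"); 
def p(n,uv,z): print(n,onz(c,uv,z).round(3).tolist())
g=c["img"].astype(int); m=((g.min(2)>200)).astype(np.uint8); m[:160]=0;m[215:]=0;m[:,:235]=0;m[:,275:]=0
ct=max(cv2.findContours(m,0,2)[0],key=cv2.contourArea); r=cv2.minAreaRect(ct); print(r); p("cover",cv2.boxPoints(r),.006)
p("cubby top",[(227,131),(268,131),(227,176),(268,176)],.15)
p("box near corners",[(390,213),(413,210)],.04); p("fence near edge",[(366,181),(435,170)],.142)
p("jar",(340,212),.1);p("offcut",[(426,219),(440,219),(426,187),(440,187)],.04);p("tin",(221,203),.045);p("blue",[(287,286),(307,285),(284,232),(304,232)],.006)
p("bottle",(336,158),.18)
E
```

```text
((252.5, 190.0), (28.0, 21.0), 90.0)
cover [[0.626, 0.329, 0.006], [0.625, 0.251, 0.006], [0.52, 0.252, 0.006], [0.522, 0.33, 0.006]]
cubby top [[0.767, 0.358, 0.15], [0.764, 0.215, 0.15], [0.609, 0.359, 0.15], [0.606, 0.217, 0.15]]
box near corners [[0.476, -0.215, 0.04], [0.485, -0.299, 0.04]]
fence near edge [[0.583, -0.121, 0.142], [0.617, -0.362, 0.142]]
jar [[0.48, -0.03, 0.1]]
offcut [[0.451, -0.345, 0.04], [0.45, -0.397, 0.04], [0.568, -0.35, 0.04], [0.567, -0.401, 0.04]]
tin [[0.524, 0.4, 0.045]]
blue [[0.217, 0.167, 0.006], [0.219, 0.093, 0.006], [0.415, 0.175, 0.006], [0.413, 0.101, 0.006]]
bottle [[0.659, -0.018, 0.18]]
```

Call:
{"fn": "apply_moves", "kwargs": {
  "deltas": [
    {"hand": -1,"linear": [35,21,0],"rotation": [0,0,6.6]},
    {"hand": -1,"linear": [35,21,0],"rotation": [0,0,6.6]},
    {"hand": -1,"linear": [35,21,0],"rotation": [0,0,6.6]},
    {"hand": -1,"linear": [35,21,0],"rotation": [0,0,6.6]},
    {"hand": -1,"linear": [35,21,0],"rotation": [0,0,6.6]},
    {"hand": -1,"linear": [35,21,0],"rotation": [0,0,6.6]},
    {"hand": -1,"linear": [35,21,0],"rotation": [0,0,6.6]},
    {"hand": -1,"linear": [35,21,0],"rotation": [0,0,6.6]},
    {"hand": -1,"linear": [35,21,0],"rotation": [0,0,6.6]},
    {"hand": -1,"linear": [35,21,0],"rotation": [0,0,6.6]},
    {"hand": -1,"linear": [0,39,0],"rotation": [0,0,6.6]},
    {"hand": -1,"linear": [0,39,0],"rotation": [0,0,6.6]},
    {"hand": -1,"linear": [0,39,0],"rotation": [0,0,6.6]},
    {"hand": -1,"linear": [0,39,0],"rotation": [0,0,6.6]},
    {"hand": -1,"linear": [0,39,0],"rotation": [0,0,6.6]},
    {"hand": -1,"linear": [0,39,0],"rotation": [0,0,6.6]},
    {"hand": -1,"linear": [0,39,0],"rotation": [0,0,6.6]},
    {"hand": -1,"linear": [0,39,0],"rotation": [0,0,6.6]},
    {"hand": -1,"linear": [0,39,0],"rotation": [0,0,6.6]},
    {"hand": -1,"linear": [0,39,0],"rotation": [0,0,6.6]}
  ],
  "force": 60
}}

```text
time_s: 1.87
eef_pos: [0.4768, 0.0925, 0.2314]
orientation: [180.0, 0.0, 146.3]
ft_force: [1.2, -0.5, -0.7]
finger_gap: 1.0
finger_force: 0.0
```

Call:
{"fn": "apply_moves", "kwargs": {
  "deltas": [
    {"hand": -1,"linear": [0,39,0],"rotation": [0,0,6.6]},
    {"hand": -1,"linear": [0,39,0],"rotation": [0,0,6.6]},
    {"hand": -1,"linear": [0,39,0],"rotation": [0,0,6.6]},
    {"hand": -1,"linear": [0,39,0],"rotation": [0,0,6.6]},
    {"hand": -1,"linear": [0,39,0],"rotation": [0,0,6.6]},
    {"hand": -1,"linear": [0,0,0],"rotation": [0,0,0]},
    {"hand": -1,"linear": [0,0,0],"rotation": [0,0,0]}
  ]
}}

```text
time_s: 2.45
eef_pos: [0.4766, 0.2875, 0.2308]
orientation: [-180.0, -0.0, 179.2]
ft_force: [-1.1, -0.5, 0.0]
finger_gap: 0.997
finger_force: 0.0
```

```bash
cat > pic.py <<'E'
import sys,pickle; from h import *
c=cam("wrist"); s=arm.observe(); print(s["time_s"],s["eef_pos"].round(4),s["orientation"].round(2),s["qpos"].round(1),s["ft_force"].round(1))
cv2.imwrite(f"pics/{sys.argv[1]}.png",c["img"]); pickle.dump(c,open(sys.argv[1]+".pkl","wb"))
E
python3 pic.py w1
```

```text
2.5 [0.4768 0.2861 0.2309] [-1.7996e+02 -4.0000e-02  1.7908e+02] [23.4 20.1 -3.9 66.  -0.  24.4] [ 0.5 -0.3 -0.1]
```

View pics/w1.png

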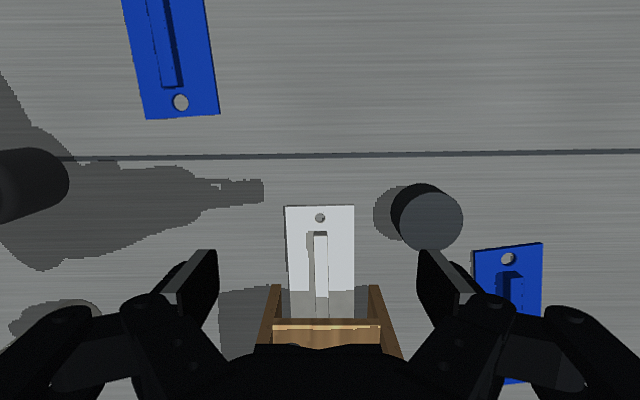

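The view is inverted (image down is +x). The cover's free edge runs (284,206)–(353,205), the small hole is at (320,217) and the rib end is at about (317,232). The tin is at (427,220).

```bash
python3 - <<'E'
from h import *; import pickle
c=pickle.load(open("w1.pkl","rb")); g=c["img"].astype(int)
m=((g.min(2)>150)&(g.max(2)-g.min(2)<30)).astype(np.uint8); m[:195]=0; m[285:]=0; m[:,:275]=0; m[:,365:]=0
# left/right edges by row
ys=range(215,285,6); L=[];Rr=[]
for y in ys:
    x=np.where(m[y])[0]; L.append((x.min(),y)); Rr.append((x.max()+1,y))
PL=onz(c,L,.006);PR=onz(c,Rr,.006)
for P in(PL,PR): k=np.polyfit(P[:,0],P[:,1],1); print("slope deg",np.degrees(np.arctan(k[0])),"y@.56",np.polyval(k,.56))
print("end",onz(c,[(284.5,206),(353.5,205)],.006).round(4).tolist(),"hole",onz(c,[(320,217.5)],.006).round(4))
print("rib end top corners",onz(c,[(313,231.5),(327.5,231.5)],.024).round(4).tolist(), "rib mid",onz(c,[(315,300),(328,300)],.024).round(4).tolist())
for y in(225,240,260,280): print(y,g[y,300:335].mean(1).astype(int).tolist())
print("tin",onz(c,[(391,212),(463,215)],.045).round(3).tolist(),"mouth",onz(c,[(272,320),(381,320)],.15).round(3).tolist())
E
```

```text
slope deg 0.646311070091241 y@.56 0.250157239558099
slope deg 0.8277825889632572 y@.56 0.3296714487878212
end [[0.5188, 0.2488, 0.006], [0.5187, 0.3285, 0.006]] hole [[0.5333 0.2896 0.006 ]]
rib end top corners [[0.5438, 0.2815, 0.024], [0.5441, 0.2978, 0.024]] rib mid [[0.6305, 0.2824, 0.024], [0.6307, 0.2979, 0.024]]
225 [192, 193, 193, 194, 194, 192, 194, 193, 194, 193, 194, 194, 192, 194, 194, 194, 193, 193, 194, 194, 193, 193, 195, 194, 195, 193, 193, 194, 194, 193, 193, 193, 193, 193, 194]
240 [192, 193, 194, 195, 194, 200, 128, 133, 135, 137, 136, 136, 134, 109, 202, 196, 193, 192, 194, 194, 193, 193, 193, 194, 193, 195, 194, 159, 197, 196, 194, 194, 195, 193, 193]
260 [192, 192, 194, 193, 193, 194, 194, 194, 202, 122, 130, 134, 131, 129, 150, 201, 194, 193, 193, 194, 194, 193, 193, 194, 193, 194, 194, 181, 194, 194, 194, 194, 194, 194, 194]
280 [194, 193, 193, 194, 191, 194, 194, 196, 200, 121, 127, 131, 130, 128, 90, 199, 196, 194, 193, 193, 194, 193, 194, 193, 193, 193, 195, 197, 119, 202, 195, 193, 195, 192, 193]
tin [[0.516, 0.363, 0.045], [0.52, 0.438, 0.045]] mouth [[0.569, 0.251, 0.15], [0.57, 0.335, 0.15]]
```

Call:
{"fn": "apply_moves", "kwargs": {
  "deltas": [
    {"hand": 0,"linear": [28,2,0],"rotation": [0,0,0.8]},
    {"hand": 0,"linear": [28,2,0],"rotation": [0,0,0.8]},
    {"hand": 0,"linear": [28,0,0],"rotation": [0,0,0]},
    {"hand": 0,"linear": [0,0,-33],"rotation": [0,0,0]},
    {"hand": 0,"linear": [0,0,-33],"rotation": [0,0,0]},
    {"hand": 0,"linear": [0,0,-33],"rotation": [0,0,0]},
    {"hand": 0,"linear": [0,0,-33],"rotation": [0,0,0]},
    {"hand": 0,"linear": [0,0,-33],"rotation": [0,0,0]},
    {"hand": 0,"linear": [0,0,-20],"rotation": [0,0,0]},
    {"hand": 0,"linear": [0,0,-10],"rotation": [0,0,0]},
    {"hand": 0,"linear": [0,0,0],"rotation": [0,0,0]},
    {"hand": 0,"linear": [0,0,0],"rotation": [0,0,0]}
  ]
}}

```text
time_s: 3.5
eef_pos: [0.5618, 0.2889, 0.037]
orientation: [-180.0, 0.0, -179.5]
ft_force: [0.5, 0.5, -0.8]
finger_gap: 0.503
finger_force: 0.0
```

```bash
python3 pic.py w2
```

```text
3.55 [0.5624 0.2894 0.0379] [ 1.7996e+02  1.1000e-01 -1.7944e+02] [20.6 37.1 -6.6 46.1 -0.  20.1] [1.  0.  0.3]
```

View pics/w2.png

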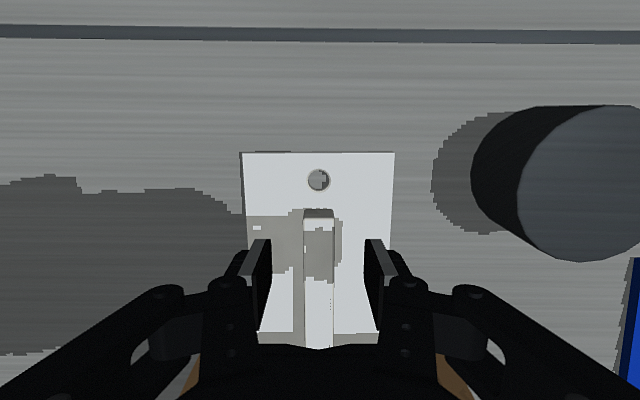

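The rib sits centred between the pads (columns 303–335) and the tin is clear. I'll go down and close.

Call:
{"fn": "apply_moves", "kwargs": {
  "deltas": [
    {"hand": 0,"linear": [0,0,-12],"rotation": [0,0,0]},
    {"hand": 0,"linear": [0,0,-10],"rotation": [0,0,0]},
    {"hand": 0,"linear": [0,0,-7],"rotation": [0,0,0]},
    {"hand": 0,"linear": [0,0,0],"rotation": [0,0,0]},
    {"hand": 1,"linear": [0,0,0],"rotation": [0,0,0]},
    {"hand": 1,"linear": [0,0,0],"rotation": [0,0,0]},
    {"hand": 1,"linear": [0,0,0],"rotation": [0,0,0]},
    {"hand": 1,"linear": [0,0,0],"rotation": [0,0,0]},
    {"hand": 1,"linear": [0,0,0],"rotation": [0,0,0]},
    {"hand": 1,"linear": [0,0,0],"rotation": [0,0,0]}
  ],
  "force": 60
}}

```text
time_s: 4.38
eef_pos: [0.5615, 0.2898, 0.0077]
orientation: [180.0, 0.0, -179.4]
ft_force: [-1.0, -0.4, 3.3]
finger_gap: 0.169
finger_force: 61.1
```

Call:
{"fn": "apply_moves", "kwargs": {
  "deltas": [
    {"hand": 1,"linear": [0,0,12],"rotation": [0,0,0]},
    {"hand": 1,"linear": [-20,0,0],"rotation": [0,0,0]},
    {"hand": 1,"linear": [-30,0,0],"rotation": [0,0,0]},
    {"hand": 1,"linear": [-30,0,0],"rotation": [0,0,0]},
    {"hand": 1,"linear": [-30,0,0],"rotation": [0,0,0]},
    {"hand": 1,"linear": [-30,0,0],"rotation": [0,0,0]},
    {"hand": 1,"linear": [0,0,35],"rotation": [0,0,0]},
    {"hand": 1,"linear": [0,0,35],"rotation": [0,0,0]},
    {"hand": 1,"linear": [0,0,35],"rotation": [0,0,0]},
    {"hand": 1,"linear": [0,0,35],"rotation": [0,0,0]},
    {"hand": 1,"linear": [-0.5,-17.7,0],"rotation": [0,0,-6.94]},
    {"hand": 1,"linear": [-0.5,-17.7,0],"rotation": [0,0,-6.94]},
    {"hand": 1,"linear": [-0.5,-17.7,0],"rotation": [0,0,-6.94]},
    {"hand": 1,"linear": [-0.5,-17.7,0],"rotation": [0,0,-6.94]},
    {"hand": 1,"linear": [-0.5,-17.7,0],"rotation": [0,0,-6.94]},
    {"hand": 1,"linear": [-0.5,-17.7,0],"rotation": [0,0,-6.94]},
    {"hand": 1,"linear": [-0.5,-17.7,0],"rotation": [0,0,-6.94]},
    {"hand": 1,"linear": [-0.5,-17.7,0],"rotation": [0,0,-6.94]},
    {"hand": 1,"linear": [-0.5,-17.7,0],"rotation": [0,0,-6.94]},
    {"hand": 1,"linear": [-0.5,-17.7,0],"rotation": [0,0,-6.94]}
  ]
}}

```text
time_s: 6.05
eef_pos: [0.4159, 0.1119, 0.1599]
orientation: [180.0, -0.0, 110.9]
ft_force: [-0.2, 0.2, -3.3]
finger_gap: 0.171
finger_force: 60.3
```

Call:
{"fn": "apply_moves", "kwargs": {
  "deltas": [
    {"hand": 1,"linear": [-0.5,-17.7,0],"rotation": [0,0,-6.94]},
    {"hand": 1,"linear": [-0.5,-17.7,0],"rotation": [0,0,-6.94]},
    {"hand": 1,"linear": [-0.5,-17.7,0],"rotation": [0,0,-6.94]},
    {"hand": 1,"linear": [-0.5,-17.7,0],"rotation": [0,0,-6.94]},
    {"hand": 1,"linear": [-0.5,-17.7,0],"rotation": [0,0,-6.94]},
    {"hand": 1,"linear": [-0.5,-17.7,0],"rotation": [0,0,-6.94]},
    {"hand": 1,"linear": [-0.5,-17.7,0],"rotation": [0,0,-6.94]},
    {"hand": 1,"linear": [-0.5,-17.7,0],"rotation": [0,0,-6.94]},
    {"hand": 1,"linear": [-0.5,-17.7,0],"rotation": [0,0,-6.94]},
    {"hand": 1,"linear": [-0.5,-17.7,0],"rotation": [0,0,-6.94]},
    {"hand": 1,"linear": [-0.5,-17.7,0],"rotation": [0,0,-6.94]},
    {"hand": 1,"linear": [-0.5,-17.7,0],"rotation": [0,0,-6.94]},
    {"hand": 1,"linear": [-0.5,-17.7,0],"rotation": [0,0,-6.94]},
    {"hand": 1,"linear": [-0.5,-17.7,0],"rotation": [0,0,-6.94]},
    {"hand": 1,"linear": [-0.5,-17.7,0],"rotation": [0,0,-6.94]},
    {"hand": 1,"linear": [0,0,0],"rotation": [0,0,0]},
    {"hand": 1,"linear": [0,0,0],"rotation": [0,0,0]},
    {"hand": 1,"linear": [0,0,0],"rotation": [0,0,0]}
  ]
}}

```text
time_s: 7.55
eef_pos: [0.4085, -0.1525, 0.1596]
orientation: [-180.0, -0.0, 7.2]
ft_force: [-0.5, -0.3, -2.8]
finger_gap: 0.167
finger_force: 60.3
```

```bash
python3 pic.py w3; python3 -c "
from h import *
c=camera('top')['color'];cv2.imwrite('pics/t3.png',cv2.resize(c[120:330,180:460],None,fx=2.8,fy=2.8))"
```

```text
7.6 [ 0.4086 -0.1522  0.1595] [-179.98   -0.      7.24] [-30.1  10.5 -28.5  51.    0.  142.7] [-1.   0.7 -2.9]
```

View pics/w3.png

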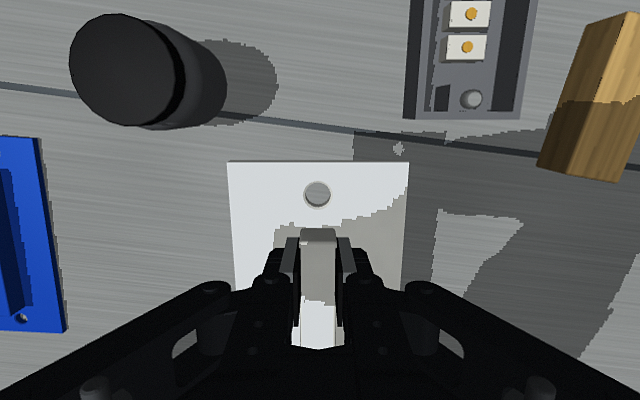

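The plate is held level with its large hole at (317,194) toward the camera. The box is at upper right with the thick pin at (472,98), and the bench below is free. I'll lay it down, let go and turn back.

Call:
{"fn": "apply_moves", "kwargs": {
  "deltas": [
    {"hand": 1,"linear": [0,0,-35],"rotation": [0,0,0]},
    {"hand": 1,"linear": [0,0,-35],"rotation": [0,0,0]},
    {"hand": 1,"linear": [0,0,-35],"rotation": [0,0,0]},
    {"hand": 1,"linear": [0,0,-30],"rotation": [0,0,0]},
    {"hand": 1,"linear": [0,0,-9],"rotation": [0,0,0]},
    {"hand": 1,"linear": [0,0,-5],"rotation": [0,0,0]},
    {"hand": 1,"linear": [0,0,-3],"rotation": [0,0,0]},
    {"hand": 1,"linear": [0,0,0],"rotation": [0,0,0]}
  ]
}}

```text
time_s: 8.32
eef_pos: [0.4094, -0.1529, 0.0083]
orientation: [180.0, -0.0, 7.2]
ft_force: [0.3, 0.1, -1.8]
finger_gap: 0.173
finger_force: 60.4
```

Call:
{"fn": "apply_moves", "kwargs": {
  "deltas": [
    {"hand": 0,"linear": [0,0,0],"rotation": [0,0,0]},
    {"hand": 0,"linear": [0,0,0],"rotation": [0,0,0]},
    {"hand": 0,"linear": [0,0,0],"rotation": [0,0,0]},
    {"hand": 0,"linear": [0,0,10],"rotation": [0,0,0]},
    {"hand": 0,"linear": [0,0,35],"rotation": [0,0,0]},
    {"hand": 0,"linear": [0,0,35],"rotation": [0,0,0]},
    {"hand": 0,"linear": [0,0,35],"rotation": [0,0,0]}
  ]
}}

```text
time_s: 8.9
eef_pos: [0.4084, -0.1527, 0.1242]
orientation: [180.0, 0.0, 7.1]
ft_force: [0.9, -0.5, -0.9]
finger_gap: 0.496
finger_force: 0.0
```

Call:
{"fn": "apply_moves", "kwargs": {
  "deltas": [
    {"hand": 0,"linear": [-4,-0.5,0],"rotation": [0,0,6.92]},
    {"hand": 0,"linear": [-4,-0.5,0],"rotation": [0,0,6.92]},
    {"hand": 0,"linear": [-4,-0.5,0],"rotation": [0,0,6.92]},
    {"hand": 0,"linear": [-4,-0.5,0],"rotation": [0,0,6.92]},
    {"hand": 0,"linear": [-4,-0.5,0],"rotation": [0,0,6.92]},
    {"hand": 0,"linear": [-4,-0.5,0],"rotation": [0,0,6.92]},
    {"hand": 0,"linear": [-4,-0.5,0],"rotation": [0,0,6.92]},
    {"hand": 0,"linear": [-4,-0.5,0],"rotation": [0,0,6.92]},
    {"hand": 0,"linear": [-4,-0.5,0],"rotation": [0,0,6.92]},
    {"hand": 0,"linear": [-4,-0.5,0],"rotation": [0,0,6.92]},
    {"hand": 0,"linear": [-4,-0.5,0],"rotation": [0,0,6.92]},
    {"hand": 0,"linear": [-4,-0.5,0],"rotation": [0,0,6.92]},
    {"hand": 0,"linear": [-4,-0.5,0],"rotation": [0,0,6.92]},
    {"hand": 0,"linear": [-4,-0.5,0],"rotation": [0,0,6.92]},
    {"hand": 0,"linear": [-4,-0.5,0],"rotation": [0,0,6.92]},
    {"hand": 0,"linear": [-4,-0.5,0],"rotation": [0,0,6.92]},
    {"hand": 0,"linear": [-4,-0.5,0],"rotation": [0,0,6.92]},
    {"hand": 0,"linear": [-4,-0.5,0],"rotation": [0,0,6.92]},
    {"hand": 0,"linear": [-4,-0.5,0],"rotation": [0,0,6.92]},
    {"hand": 0,"linear": [-4,-0.5,0],"rotation": [0,0,6.92]}
  ]
}}

```text
time_s: 10.57
eef_pos: [0.3289, -0.1631, 0.1229]
orientation: [-180.0, 0.1, 145.9]
ft_force: [-0.0, 1.1, -0.9]
finger_gap: 0.499
finger_force: 0.0
```

Call:
{"fn": "apply_moves", "kwargs": {
  "deltas": [
    {"hand": 0,"linear": [-4,-0.5,0],"rotation": [0,0,6.92]},
    {"hand": 0,"linear": [-4,-0.5,0],"rotation": [0,0,6.92]},
    {"hand": 0,"linear": [-4,-0.5,0],"rotation": [0,0,6.92]},
    {"hand": 0,"linear": [-4,-0.5,0],"rotation": [0,0,6.92]},
    {"hand": 0,"linear": [-4,-0.5,0],"rotation": [0,0,6.92]},
    {"hand": 0,"linear": [-4,-0.5,0],"rotation": [0,0,6.92]},
    {"hand": 0,"linear": [0,0,0],"rotation": [0,0,0]},
    {"hand": 0,"linear": [0,0,0],"rotation": [0,0,0]}
  ]
}}

```text
time_s: 11.23
eef_pos: [0.305, -0.1661, 0.1228]
orientation: [-179.9, 0.0, -173.2]
ft_force: [-0.3, 0.3, 0.4]
finger_gap: 0.499
finger_force: 0.0
```

```bash
python3 pic.py w4
```

```text
11.2833 [ 0.3051 -0.1661  0.1227] [-1.7996e+02  4.0000e-02 -1.7322e+02] [-40.7   3.6 -43.3  43.    0.  -47.5] [ 0.8 -0.8  0.5]
```

View pics/w4.png

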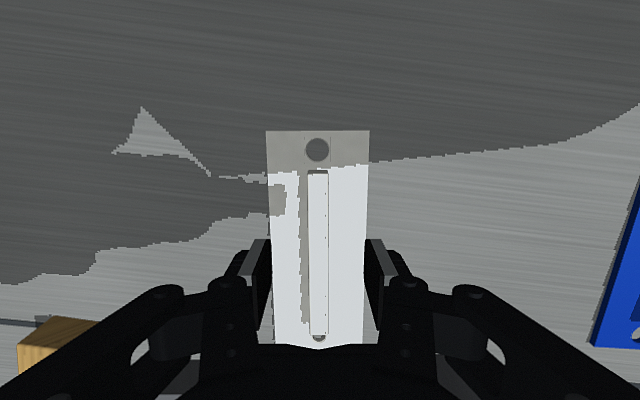

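The plate lies flat with its large hole at (317,150) and the rib centred at column 318 between the pads. Before grasping, I'll look at the box from the same viewing angle, so calibration errors cancel.

Call:
{"fn": "apply_moves", "kwargs": {
  "deltas": [
    {"hand": 0,"linear": [5,-2,20],"rotation": [0,0,0]},
    {"hand": 0,"linear": [32,-12,22],"rotation": [0,0,0]},
    {"hand": 0,"linear": [32,-12,0],"rotation": [0,0,0]},
    {"hand": 0,"linear": [32,-12,0],"rotation": [0,0,0]},
    {"hand": 0,"linear": [32,-12,0],"rotation": [0,0,0]},
    {"hand": 0,"linear": [32,-12,0],"rotation": [0,0,0]},
    {"hand": 0,"linear": [32,-12,0],"rotation": [0,0,0]},
    {"hand": 0,"linear": [32,-12,0],"rotation": [0,0,0]},
    {"hand": 0,"linear": [0,0,0],"rotation": [0,0,0]},
    {"hand": 0,"linear": [0,0,0],"rotation": [0,0,0]}
  ]
}}

```text
time_s: 12.12
eef_pos: [0.5351, -0.252, 0.1634]
orientation: [180.0, -0.0, -173.1]
ft_force: [-0.3, -0.0, 0.2]
finger_gap: 0.496
finger_force: 0.0
```

```bash
python3 pic.py w5
```

```text
12.1667 [ 0.5338 -0.2515  0.1636] [ 1.7995e+02 -6.0000e-02 -1.7308e+02] [-32.3  26.2  -4.9  58.9  -0.  -39.2] [-0.5  0.6 -0.1]
```

View pics/w5.png

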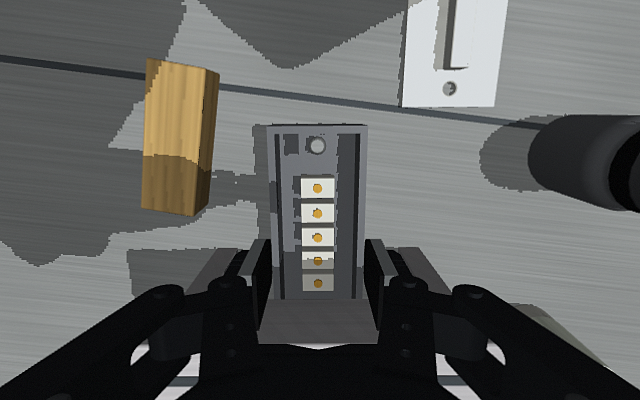

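The box is centred in view: thick pin tip at about (317,146), front rim (266,126)–(367,124), side walls down to row 298. The cover's small hole is also visible, at (450,88).

```bash
python3 - <<'E'
from h import *; import pickle
a=pickle.load(open("w4.pkl","rb")); b=pickle.load(open("w5.pkl","rb"))
def blob(c,x0,y0,x1,y1,thr,dark):
    g=c["img"].min(2)[y0:y1,x0:x1]; m=((g<thr) if dark else (g>thr)).astype(np.uint8)
    ct=max(cv2.findContours(m,0,1)[0],key=cv2.contourArea); e=cv2.fitEllipse(ct); print("ellipse",np.round(e[0],1)+[x0,y0],np.round(e[1],1)); return np.array(e[0])+[x0,y0]
print(a["img"].min(2)[150,300:334].tolist()); print(b["img"].min(2)[146,302:333].tolist())
hb=blob(a,300,138,334,163,140,True); HB=onz(a,[hb],.006)[0]; print("hole_big",HB.round(4))
hs=blob(b,438,78,462,99,150,True); HS=onz(b,[hs],.006)[0]; print("hole_small",HS.round(4))
d=HS-HB; print("len",np.linalg.norm(d),"yaw",np.degrees(np.arctan2(d[1],d[0])))
# cover yaw from edges in a
def edges(c,rows,x0,x1,lo,z,f):
    L=[];Q=[]
    for y in rows:
        g=np.where(f(c["img"][y].astype(int),x0,x1))[0]+x0
        L.append((g.min()-.5,y)); Q.append((g.max()+.5,y))
    out=[]
    for E in (L,Q):
        P=onz(c,E,z); k=np.polyfit(P[:,0],P[:,1],1); res=np.polyval(k,P[:,0])-P[:,1]; ok=abs(res)<.002
        k=np.polyfit(P[ok,0],P[ok,1],1); out.append(k); print("edge yaw",np.degrees(np.arctan(k[0])),"rms mm",1e3*np.std((np.polyval(k,P[:,0])-P[:,1])[ok]),ok.sum())
    return out
edges(a,range(190,235,4),255,385,0,.006,lambda r,x0,x1:r[x0:x1].min(1)>150)
g=b["img"].min(2); 
for y in(150,200,225): print(y,g[y,250:290].tolist(),"|",g[y,350:380].tolist())
print("col",g[115:150:1,300].tolist())
E
```

```text
[139, 140, 140, 142, 124, 114, 78, 79, 81, 80, 82, 80, 85, 82, 84, 86, 83, 86, 86, 84, 86, 86, 86, 86, 84, 85, 83, 82, 76, 128, 121, 141, 140, 139]
[116, 117, 118, 56, 61, 66, 60, 67, 79, 165, 159, 156, 155, 154, 156, 155, 157, 155, 157, 156, 159, 154, 99, 80, 110, 116, 116, 115, 115, 117, 118]
ellipse [317.  151.4] [26.4 33.1]
hole_big [ 0.2724 -0.1705  0.006 ]
ellipse [449.2  88.1] [12.  13.6]
hole_small [ 0.4398 -0.1495  0.006 ]
len 0.16872392452102933 yaw 7.157618370260957
edge yaw -12.38316737688394 rms mm 1.060943018148902 4
edge yaw 7.067577069256407 rms mm 0.26139406986825464 12
150 [143, 147, 148, 77, 83, 85, 85, 89, 86, 88, 85, 86, 84, 86, 86, 86, 85, 100, 113, 112, 112, 111, 113, 114, 120, 35, 42, 45, 41, 39, 124, 113, 115, 115, 58, 63, 65, 66, 65, 65] | [64, 67, 66, 65, 68, 35, 30, 31, 28, 26, 135, 123, 120, 120, 122, 121, 120, 134, 148, 149, 149, 147, 148, 149, 147, 149, 147, 149, 147, 147]
200 [84, 84, 86, 87, 88, 86, 85, 84, 82, 85, 82, 84, 83, 82, 83, 83, 83, 81, 80, 80, 65, 65, 67, 64, 65, 67, 69, 18, 21, 47, 40, 74, 118, 112, 111, 109, 112, 113, 111, 112] | [64, 64, 66, 68, 29, 31, 31, 27, 72, 124, 116, 115, 114, 115, 114, 121, 145, 139, 139, 139, 138, 139, 138, 139, 139, 136, 137, 138, 139, 137]
225 [136, 139, 136, 138, 137, 142, 144, 72, 80, 82, 84, 85, 86, 84, 85, 86, 85, 87, 84, 84, 91, 115, 111, 112, 113, 112, 113, 122, 31, 42, 43, 40, 78, 119, 113, 112, 113, 112, 110, 112] | [66, 66, 66, 38, 31, 31, 29, 47, 124, 115, 113, 112, 113, 111, 119, 148, 145, 143, 143, 146, 145, 147, 148, 148, 148, 149, 147, 149, 148, 147]
col [146, 146, 141, 140, 139, 144, 151, 158, 144, 28, 48, 103, 118, 114, 114, 114, 114, 115, 115, 116, 113, 115, 115, 117, 115, 114, 116, 113, 115, 114, 113, 117, 115, 115, 114]
```

```bash
python3 - <<'E'
from h import *; import pickle
a=pickle.load(open("w4.pkl","rb")); b=pickle.load(open("w5.pkl","rb"))
def blob(c,x0,y0,x1,y1,thr,dark):
    g=cv2.resize(c["img"].min(2)[y0:y1,x0:x1],None,fx=4,fy=4,interpolation=cv2.INTER_CUBIC); m=((g<thr) if dark else (g>thr)).astype(np.uint8)
    ct=max(cv2.findContours(m,0,1)[0],key=cv2.contourArea); e=cv2.fitEllipse(ct); u=(np.array(e[0])+.5)/4-.5+[x0,y0]; print("ellipse",u.round(2),np.round(e[1],1)/4); return u
hb=blob(a,300,136,334,165,108,True); HB=onz(a,[hb],.006)[0]
hs=blob(b,438,78,462,99,150,True); HS=onz(b,[hs],.006)[0]
d=HS-HB; print("HB",HB.round(4),"HS",HS.round(4),"len",np.linalg.norm(d),"yaw",np.degrees(np.arctan2(d[1],d[0])))
pb=blob(b,306,135,330,158,136,False); PB=onz(b,[pb],.0485)[0]; print("pin",PB.round(4))
L=[];Q=[]
f=b["img"].min(2).astype(float)
for y in range(135,234,3):
    gl=np.abs(np.diff(f[y,262:277])); gr=np.abs(np.diff(f[y,359:372]))
    L.append((262.5+np.argmax(gl),y)); Q.append((359.5+len(gr)-1-np.argmax(gr[::-1]>8),y))
for E in(L,Q):
    P=onz(b,E,.04); ok=np.ones(len(P),bool)
    for _ in range(6):
        k=np.polyfit(P[ok,0],P[ok,1],1); r=abs(np.polyval(k,P[:,0])-P[:,1]); ok=r<max(.0006,1.5*np.median(r))
    print("edge yaw",np.degrees(np.arctan(k[0])),"y at pin x",np.polyval(k,PB[0]),ok.sum())
E
```

```text
ellipse [316.9  149.39] [23.125 23.15 ]
ellipse [449.33  88.11] [12.6  14.25]
HB [ 0.2708 -0.1708  0.006 ] HS [ 0.4397 -0.1494  0.006 ] len 0.17027656836411986 yaw 7.216710905957459
ellipse [316.98 145.69] [12.125 12.375]
pin [ 0.4977 -0.257   0.0485]
edge yaw 1.4456161066428905 y at pin x -0.2908176994872283 23
edge yaw 7.080950941355733 y at pin x -0.21657395554482062 33
```

Call:
{"fn": "apply_moves", "kwargs": {
  "deltas": [
    {"hand": 0,"linear": [-32,12,0],"rotation": [0,0,0]},
    {"hand": 0,"linear": [-32,12,0],"rotation": [0,0,0]},
    {"hand": 0,"linear": [-32,12,0],"rotation": [0,0,0]},
    {"hand": 0,"linear": [-32,12,0],"rotation": [0,0,0]},
    {"hand": 0,"linear": [-32,12,0],"rotation": [0,0,0]},
    {"hand": 0,"linear": [-32,12,0],"rotation": [0,0,0]},
    {"hand": 0,"linear": [-32,12,-22],"rotation": [0,0,0]},
    {"hand": 0,"linear": [-5,2,-30],"rotation": [0,0,0]},
    {"hand": 0,"linear": [0,0,-35],"rotation": [0,0,0]},
    {"hand": 0,"linear": [0,0,-35],"rotation": [0,0,0]},
    {"hand": 0,"linear": [0,0,-20],"rotation": [0,0,0]},
    {"hand": 0,"linear": [0,0,-10],"rotation": [0,0,0]},
    {"hand": 0,"linear": [0,0,-5],"rotation": [0,0,0]},
    {"hand": 0,"linear": [0,0,0],"rotation": [0,0,0]}
  ]
}}

```text
time_s: 13.33
eef_pos: [0.3037, -0.165, 0.0069]
orientation: [179.9, -0.1, -173.0]
ft_force: [-0.3, 0.8, 0.2]
finger_gap: 0.497
finger_force: 0.0
```

Call:
{"fn": "apply_moves", "kwargs": {
  "deltas": [
    {"hand": 1,"linear": [0,0,0],"rotation": [0,0,0]},
    {"hand": 1,"linear": [0,0,0],"rotation": [0,0,0]},
    {"hand": 1,"linear": [0,0,0],"rotation": [0,0,0]},
    {"hand": 1,"linear": [0,0,0],"rotation": [0,0,0]},
    {"hand": 1,"linear": [0,0,0],"rotation": [0,0,0]},
    {"hand": 1,"linear": [0,0,0],"rotation": [0,0,0]}
  ],
  "force": 60
}}

```text
time_s: 13.83
eef_pos: [0.3052, -0.1662, 0.0084]
orientation: [-179.9, 0.1, -173.0]
ft_force: [-1.4, 1.5, 10.2]
finger_gap: 0.168
finger_force: 58.9
```

Call:
{"fn": "apply_moves", "kwargs": {
  "deltas": [
    {"hand": 1,"linear": [0,0,20],"rotation": [0,0,0]},
    {"hand": 1,"linear": [0,0,20],"rotation": [0,0,0]},
    {"hand": 1,"linear": [0,0,18],"rotation": [0,0,0]},
    {"hand": 1,"linear": [15.6,-21,0],"rotation": [0,0,0]},
    {"hand": 1,"linear": [15.6,-21,0],"rotation": [0,0,0]},
    {"hand": 1,"linear": [15.6,-21,0],"rotation": [0,0,0]},
    {"hand": 1,"linear": [15.6,-21,0],"rotation": [0,0,0]},
    {"hand": 1,"linear": [15.6,-21,0],"rotation": [0,0,0]},
    {"hand": 1,"linear": [0,0,0],"rotation": [0,0,0]},
    {"hand": 1,"linear": [0,0,0],"rotation": [0,0,0]}
  ]
}}

```text
time_s: 14.67
eef_pos: [0.3833, -0.2718, 0.0657]
orientation: [-179.9, 0.0, -173.0]
ft_force: [-0.4, 1.2, -2.5]
finger_gap: 0.167
finger_force: 59.6
```

```bash
python3 pic.py w6; python3 - <<'E'
from h import *; import pickle
c=pickle.load(open("w6.pkl","rb")); s=arm.observe(); print(s["finger_gap"],s["ft_torque"])
# expected hole px if plate rigid/level in hand: underside = tcp z -.0077
hb=np.array([.2708,-.1708,.006])-np.array([.3052,-.1662,.0077]); p=proj(c,s["eef_pos"]+hb)[0]; print("expect",p)
x0,y0=(p-[22,22]).astype(int)
g=cv2.resize(c["img"].min(2)[y0:y0+45,x0:x0+45],None,fx=4,fy=4,interpolation=cv2.INTER_CUBIC)
t=cv2.threshold(g,0,255,cv2.THRESH_OTSU+cv2.THRESH_BINARY_INV); print(t[0])
for ct in cv2.findContours(t[1],1,1)[0]:
    if len(ct)>40: e=cv2.fitEllipse(ct); print(((np.array(e[0])+.5)/4-.5+[x0,y0]).round(2),np.array(e[1])/4)
E
```

```text
14.7167 [ 0.3824 -0.2706  0.0655] [ 1.7998e+02 -2.0000e-02 -1.7298e+02] [-44.2  20.5 -31.5  38.1  -0.  -51.3] [-0.2 -0.6 -3.8]
0.17081588067184902 [0.02778238 0.19153634 0.01863418]
expect [319.57216555 176.98126261]
118.0
[316.75 178.09] [39.34544373 40.67821121]
```

View pics/w6.png

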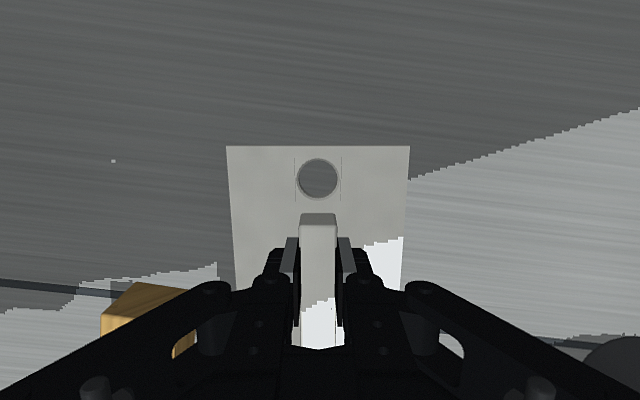

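The held plate is level and its large hole shows at (317,178), in line with the tool, as it was on the bench. I'll go in under the fence.

Call:
{"fn": "apply_moves", "kwargs": {
  "deltas": [
    {"hand": 1,"linear": [24.7,3.1,0],"rotation": [0,0,0]},
    {"hand": 1,"linear": [24.7,3.1,0],"rotation": [0,0,0]},
    {"hand": 1,"linear": [24.7,3.1,0],"rotation": [0,0,0]},
    {"hand": 1,"linear": [24.7,3.1,0],"rotation": [0,0,0]},
    {"hand": 1,"linear": [24.7,3.1,0],"rotation": [0,0,0]},
    {"hand": 1,"linear": [24.7,3.1,0],"rotation": [0,0,0]},
    {"hand": 1,"linear": [0,0,0],"rotation": [0,0,0]},
    {"hand": 1,"linear": [0,0,0],"rotation": [0,0,0]},
    {"hand": 1,"linear": [0,0,-4],"rotation": [0,0,0]},
    {"hand": 1,"linear": [0,0,0],"rotation": [0,0,0]}
  ]
}}

```text
time_s: 15.55
eef_pos: [0.5292, -0.2516, 0.0607]
orientation: [179.9, -0.1, -173.0]
ft_force: [-0.1, 0.1, -3.1]
finger_gap: 0.171
finger_force: 59.6
```

```bash
python3 pic.py w7; python3 - <<'E'
from h import *; import pickle
c=pickle.load(open("w7.pkl","rb")); cv2.imwrite("pics/w7c.png",cv2.resize(c["img"][130:230,250:390],None,fx=5,fy=5,interpolation=cv2.INTER_CUBIC))
E
```

```text
15.6 [ 0.5294 -0.2518  0.0609] [ 1.7994e+02 -9.0000e-02 -1.7299e+02] [-32.6  31.5 -13.2  45.4  -0.  -39.6] [ 0.1 -0.2 -3.5]
```

View pics/w7c.png

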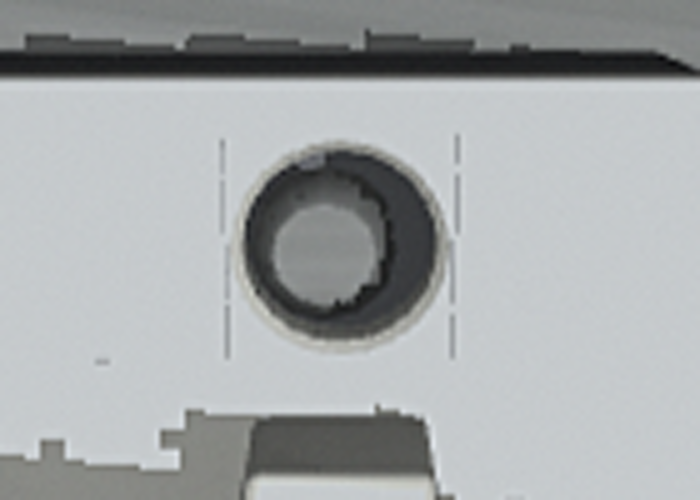

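The hole ellipse is centred at crop (341,246), i.e. pixel (318.2,179.2). The pin tip inside it is at crop (325,254), i.e. pixel (315,180.8), so it's slightly off to the left.

```bash
python3 - <<'E'
from h import *; import pickle
c=pickle.load(open("w7.pkl","rb")); z=arm.observe()["eef_pos"][2]-.0077
H=onz(c,[(318.2,179.2)],z+.006)[0]; P=onz(c,[(315.0,180.8)],.0485)[0]; d=(P-H)[:2]*1e3; a=np.radians(7.1)
print(z,d,"box axes",d@[np.cos(a),np.sin(a)],d@[-np.sin(a),np.cos(a)])
# plate edges columns -> yaw in tool frame
g=c["img"].min(2).astype(float)
for y in (150,170,190,210,230): 
    w=np.where(g[y,200:440]>150)[0]; print(y,w.min()+200,w.max()+200)
E
```

```text
0.053188449367330234 [ 3.1129181  -1.12271159] box axes 2.950279242863815 -1.4988638443572873
150 226 409
170 228 407
190 229 406
210 240 404
230 299 403
```

Call:
{"fn": "apply_moves", "kwargs": {
  "deltas": [
    {"hand": 1,"linear": [2.8,-1.1,0],"rotation": [0,0,0]},
    {"hand": 1,"linear": [0,0,0],"rotation": [0,0,0]},
    {"hand": 1,"linear": [0,0,-2],"rotation": [0,0,0]},
    {"hand": 1,"linear": [0,0,0],"rotation": [0,0,0]},
    {"hand": 1,"linear": [0,0,0],"rotation": [0,0,0]}
  ]
}}

```text
time_s: 16.02
eef_pos: [0.5335, -0.2533, 0.0592]
orientation: [180.0, -0.0, -173.0]
ft_force: [-0.2, -0.3, -2.6]
finger_gap: 0.168
finger_force: 59.6
```

```bash
python3 pic.py w8; python3 - <<'E'
from h import *; import pickle
c=pickle.load(open("w8.pkl","rb")); cv2.imwrite("pics/w8c.png",cv2.resize(c["img"][130:230,250:390],None,fx=5,fy=5,interpolation=cv2.INTER_CUBIC))
E
```

```text
16.0667 [ 0.5336 -0.2533  0.0592] [ 1.7999e+02 -1.0000e-02 -1.7296e+02] [-32.5  31.9 -12.6  45.4  -0.  -39.5] [ 0.3  0.3 -2.8]
```

View pics/w8c.png

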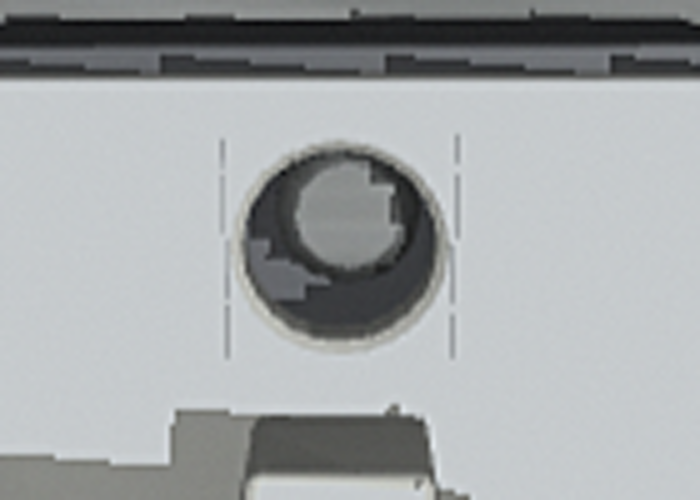

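Now the hole is at crop (341,246), pixel (318.2,179.2), and the pin tip is at crop (350,214), pixel (320.0,172.8).

```bash
python3 - <<'E'
from h import *; import pickle
a=np.radians(7.1)
c=pickle.load(open("w8.pkl","rb")); z=.0592-.0077
H=onz(c,[(318.2,179.2)],z+.006)[0]; P=onz(c,[(320.0,172.8)],.0485)[0]; d=(P-H)[:2]*1e3
print(z,d,"box axes",d@[np.cos(a),np.sin(a)],d@[-np.sin(a),np.cos(a)])
E
```

```text
0.051500000000000004 [-1.30860968  0.70579567] box axes -1.2113377958291767 0.8621296765556955
```

Call:
{"fn": "apply_moves", "kwargs": {
  "deltas": [
    {"hand": 1,"linear": [-1.2,0.8,0],"rotation": [0,0,0]},
    {"hand": 1,"linear": [0,0,0],"rotation": [0,0,0]},
    {"hand": 1,"linear": [0,0,0],"rotation": [0,0,0]},
    {"hand": 1,"linear": [0,0,-1],"rotation": [0,0,0]},
    {"hand": 1,"linear": [0,0,-1],"rotation": [0,0,0]},
    {"hand": 1,"linear": [0,0,0],"rotation": [0,0,0]},
    {"hand": 1,"linear": [0,0,0],"rotation": [0,0,0]}
  ]
}}

```text
time_s: 16.65
eef_pos: [0.5325, -0.2525, 0.0572]
orientation: [180.0, -0.0, -173.0]
ft_force: [0.3, -0.0, -3.5]
finger_gap: 0.169
finger_force: 59.6
```

```bash
python3 pic.py w9; python3 - <<'E'
from h import *; import pickle
c=pickle.load(open("w9.pkl","rb")); cv2.imwrite("pics/w9c.png",cv2.resize(c["img"][130:230,250:390],None,fx=5,fy=5,interpolation=cv2.INTER_CUBIC))
g=cv2.resize(c["img"].min(2)[156:204,296:342],None,fx=4,fy=4,interpolation=cv2.INTER_CUBIC); m=cv2.inRange(g,105,150)
for ct in cv2.findContours(m,0,1)[0]:
    if cv2.contourArea(ct)>600: e=cv2.fitEllipse(ct); print((np.array(e[0])/4+[296,156]).round(2),np.array(e[1])/4)
print(c["img"].min(2)[164:196:3,300:338:2])
E
```

```text
16.7 [ 0.5325 -0.2525  0.0572] [ 180.     -0.   -172.96] [-32.5  31.9 -13.   45.1   0.  -39.5] [ 0.6 -0.2 -2.7]
[318.49 178.61] [39.02961731 40.45811462]
[[200 182 158  25  52  72  64  88  95  97  95  61  62  43  30 113 138 201
  201]
 [177 131  51  58  69  91 144 138 136 137 140 142 107  42  47  42  50 144
  200]
 [133  54  52  70 124 142 140 141 141 139 141 140 142 138 100  35  60  46
  141]
 [ 49  60  59  70 144 137 136 136 137 137 138 138 140 141  96  34  43  53
   92]
 [ 54  59  58  75 142 138 140 141 140 140 140 141 140 143 110  34  56  59
   52]
 [ 53  59  46  65 146 140 141 141 141 140 141 142 141 145  94  35  60  55
   56]
 [102  53  59  52  65 139 141 140 138 140 138 139 137  85  31  56  56  58
   63]
 [ 71 105 105 106  64  49  75 111 124 127 109  98  69  60  61  58  59  61
  125]
 [190  71  95  95  98 100  95  43  48  48  49  51  57  59  58  59  64  78
  150]
 [181 190  81  70  57  57  58  56  58  57  57  58  57  56  60  76 108 153
  194]
 [199 194 185 151  80  88  71  63  59  60  59  59  73  76  83 171 164 202
  200]]
```

```bash
python3 - <<'E'
from h import *; import pickle
a=np.radians(7.1)
c=pickle.load(open("w9.pkl","rb")); z=.0572-.0077
g=cv2.resize(c["img"].min(2)[156:204,296:342],None,fx=4,fy=4,interpolation=cv2.INTER_CUBIC); m=cv2.inRange(g,120,150)
cc=cv2.connectedComponentsWithStats(m,connectivity=4); i=cc[1][(176-156)*4,(318-296)*4]; pin=cc[3][i]/4+[295.6,155.6]; print(pin,cc[2][i]/4)
H=onz(c,[(318.3,179.1)],z+.006)[0]; P=onz(c,[pin],.0485)[0]; d=(P-H)[:2]*1e3
print(d,"box axes",d@[np.cos(a),np.sin(a)],d@[-np.sin(a),np.cos(a)])
E
```

```text
[317.21822474 175.12653447] [  11.      9.     21.25   21.   1323.75]
[-0.38038994 -0.53785717] box axes -0.44395302247402196 -0.48671608685780304
```

Call:
{"fn": "apply_moves", "kwargs": {
  "deltas": [
    {"hand": 1,"linear": [-0.3,-0.3,-1],"rotation": [0,0,0]},
    {"hand": 1,"linear": [0,0,-1],"rotation": [0,0,0]},
    {"hand": 1,"linear": [0,0,-1],"rotation": [0,0,0]},
    {"hand": 1,"linear": [0,0,-1],"rotation": [0,0,0]},
    {"hand": 1,"linear": [0,0,0],"rotation": [0,0,0]}
  ]
}}

```text
time_s: 17.12
eef_pos: [0.5321, -0.2528, 0.053]
orientation: [180.0, -0.0, -173.0]
ft_force: [-0.7, 0.7, -2.1]
finger_gap: 0.172
finger_force: 59.6
```

Call:
{"fn": "apply_moves", "kwargs": {
  "deltas": [
    {"hand": 1,"linear": [0,0,-1],"rotation": [0,0,0]},
    {"hand": 1,"linear": [0,0,-1],"rotation": [0,0,0]},
    {"hand": 1,"linear": [0,0,-1],"rotation": [0,0,0]},
    {"hand": 1,"linear": [0,0,-1],"rotation": [0,0,0]},
    {"hand": 1,"linear": [0,0,0],"rotation": [0,0,0]}
  ]
}}

```text
time_s: 17.53
eef_pos: [0.5322, -0.2528, 0.0491]
orientation: [180.0, -0.0, -173.0]
ft_force: [-0.7, -0.5, -2.9]
finger_gap: 0.17
finger_force: 59.7
```

Call:
{"fn": "apply_moves", "kwargs": {
  "deltas": [
    {"hand": 1,"linear": [0,0,-1],"rotation": [0,0,0]},
    {"hand": 1,"linear": [0,0,-0.5],"rotation": [0,0,0]},
    {"hand": 1,"linear": [0,0,0],"rotation": [0,0,0]},
    {"hand": 1,"linear": [0,0,0],"rotation": [0,0,0]}
  ]
}}

```text
time_s: 17.87
eef_pos: [0.5323, -0.2529, 0.0485]
orientation: [-180.0, 0.0, -173.0]
ft_force: [-3.4, 1.4, 4.8]
finger_gap: 0.171
finger_force: 60.6
```

```bash
python3 pic.py w10; python3 -c "
from h import *
print(arm.observe()['ft_torque'])"
```

```text
17.9167 [ 0.5323 -0.2529  0.0484] [-1.7998e+02  2.0000e-02 -1.7296e+02] [-32.5  32.5 -13.5  43.9  -0.  -39.6] [-2.2  1.   5.1]
[ 0.25760876  0.54275107 -0.01801896]
```

Contact comes at the height that matches the rim (TCP 48.4 mm, against 8.4 mm when it was grasped on the bench). I'll release it and go straight up.

Call:
{"fn": "apply_moves", "kwargs": {
  "deltas": [
    {"hand": 0,"linear": [0,0,0],"rotation": [0,0,0]},
    {"hand": 0,"linear": [0,0,0],"rotation": [0,0,0]},
    {"hand": 0,"linear": [0,0,0],"rotation": [0,0,0]},
    {"hand": 0,"linear": [0,0,0],"rotation": [0,0,0]},
    {"hand": 0,"linear": [0,0,8],"rotation": [0,0,0]},
    {"hand": 0,"linear": [0,0,25],"rotation": [0,0,0]},
    {"hand": 0,"linear": [-10,0,35],"rotation": [0,0,0]},
    {"hand": 0,"linear": [-20,0,35],"rotation": [0,0,0]},
    {"hand": 0,"linear": [-30,0,20],"rotation": [0,0,0]},
    {"hand": 0,"linear": [-30,0,0],"rotation": [0,0,0]},
    {"hand": 0,"linear": [0,0,0],"rotation": [0,0,0]},
    {"hand": 0,"linear": [0,0,0],"rotation": [0,0,0]}
  ]
}}

```text
time_s: 18.92
eef_pos: [0.4415, -0.253, 0.172]
orientation: [-179.9, 0.1, -173.0]
ft_force: [0.1, -0.4, 0.2]
finger_gap: 0.504
finger_force: 0.0
```

```bash
python3 pic.py w11; python3 - <<'E'
from h import *; import pickle
c=pickle.load(open("w11.pkl","rb")); t=camera("scene")["color"]
a=cv2.resize(c["img"][60:340,200:480],(400,400)); b=cv2.resize(t[220:360,190:350],(400,350),interpolation=cv2.INTER_CUBIC)
o=np.zeros((400,800,3),np.uint8); o[:,:400]=a; o[:350,400:]=b; cv2.imwrite("pics/fin.png",o)
E
```

```text
18.9667 [ 0.4424 -0.2531  0.1716] [-1.7995e+02  7.0000e-02 -1.7300e+02] [-38.   17.4 -17.2  55.4   0.  -45. ] [ 0.7 -0.  -0.1]
```

View pics/fin.png

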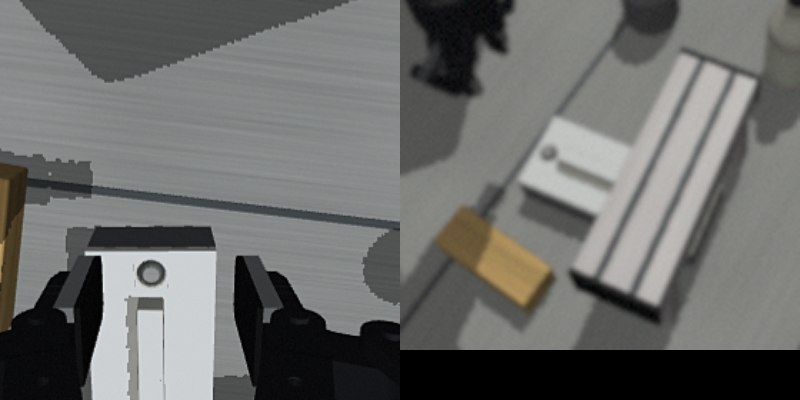

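The left view shows the thick pin through the large hole at (151,273), with the cover square on the box. The right view shows the plate flat under the fence. There was no contact force until rim height, so the thin pin is in too.

```bash
python3 -c "
from plant import arm
print(arm.sign_off())"
```

```text
the job is handed in; nothing more can be done
None
```

The cover is back on the terminal box, seated level on the rim and released, and I handed the job in at about 19 s; the thin pin under the fence couldn't be seen, but no contact force before rim height indicates it is in its hole.

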